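Heft the tea tins and hold up the full one

ROBOT

A 6-joint arm with a two-finger parallel gripper is mounted at the origin on a cart in front of the work surface, level with it; the furniture and walls round the work are solid. World frame = base frame: x ahead of the robot, y to its left, z up, the work surface at z = 0. Lengths are in m, angles in rad, forces in N, time in s.
With the tool pointing down it reaches from about 0.3 to 0.775 m from the base axis. Payload 14.6 kg.
Tool frame: the origin (TCP) lies on the mounting face of the last link; the fingertips stand 199 mm ahead of it and the grasp point (between the pads) lies 180 mm ahead of it; z points along the fingers, y is the line along which they close (so a half turn about z gives the same grasp; the last joint's range is limited). The gripper opens to 94 mm and grips with 3 to 60 N. Pads are 16 mm wide; open, the fingers measure 119 mm over their backs; the gripper's body (75 mm by 177 mm) begins 78 mm behind the grasp point.
Start: joints at [-1.196, 0.3, 1.521, -0, 1.321, -0.067], TCP at [0.235, -0.497, 0.405] pointing down, gripper open.
Joint ranges: [-3.03, 3.03], [-0.79, 2.21], [0.23, 2.52], [-1.04, 4.18], [0, 3.07], [-2.55, 2.55]. Speed limits (rad/s): [2.22, 2.22, 2.57, 3.14, 3.14, 3.14].

INTERFACE

Orientations are given as [roll, pitch, yaw] about the fixed x, y, z axes, in that order (R = Rz(yaw) Ry(pitch) Rx(roll)).
In Python, from station import telemetry, cams, workorder, finder gives the robot as it stands.
- The arm moves only by the tool jog_arm, never from a script. Its argument "rows" is a list of rows, each an object with "gripper": the finger opening in m, from 0 to 0.094; "slide": the shift along the tool's x, y, z in m, a list of three; "spin": the turn about the tool's z in rad. In form: [{"gripper": gripper, "slide": [tx, ty, tz], "spin": spin}, ...]. A call has 1 to 8 rows; each row is the pose to reach, as a shift and turn from the pose commanded when the call began, along the tool's axes at that moment; what a row does not reach only later rows make up. A row lasts 1/10 s, in which the tool goes at most 50 mm and 8.59 degrees, less where a joint would pass 70% of its speed; a pose out of reach is approached as far as the arm can. A call with a gripper value outside its range is refused whole. The fingers move at their own pace and stop on an object; "squeeze" is the grip in N (left out, the last holds). Time passes only in rows, so rows that repeat a pose let the fingers close. It gives the time, the measured TCP pose, the force, the opening and the grip force at its end, in the units of the state.
- telemetry.get_obs(): the state, without advancing time (a new reading comes with each control period).
- cams.camera(name): name is "side" or "top"; returns (picture, depth): 480x640x3 uint8, red, green, blue; 480x640 float32, m along the optical axis (not along the pixel's ray), 0 where there is no reading.
- cams.camera_info(name): a dict with "camera_matrix" (3x3 intrinsics, pixels), "R" (3x3) and "t" (3): a world point X has camera coordinates R X + t. Camera axes: x right, y down, z forward; pixel columns grow to the right and rows downward; lengths in m; the calibration is good to about 2 mm. A picture is of the moment at which its call begins. camera_info takes no time and is no camera call.
- workorder.hand_in(): hands the job in; it is judged then, once.
Trained networks look in the newest picture that a camera, given by its name, has taken for a name from the list of things; names that differ only in an ending like _2 or _b are one class to them, and where a whole thing is asked for, a point or a joint stands for the part that bears it (a point fixed in the world has none). Each returns a list of dicts, best first, with "confidence" (0 to 1); they miss things now and then, are a little off and sometimes report something else, mostly with a low value. They report only what shows in the picture. A call takes as long as a camera call.
- finder.find_in(target, camera): "point" ([x, y, z] in m, in world coordinates, good to about 4 mm: the middle of the surface that is visible of it).
- finder.masks_of(target, camera): "region" (480x640 bool, what is visible of it).
The state is a dict: "time_s": time; "qpos": joint angles; "joint_vel": joint speeds; "tau": joint torques, N m; "ee_pos": TCP position; "eef_rot": TCP orientation; "force": force on the tool from outside, world axes, zero at the start; "moment": the same for the moment, N m; "grip_width": finger opening in m; "grip_force": force on a finger pad.
Only numpy, scipy, OpenCV 4.12 (cv2) and the standard library are available. Lean on these libraries where they do the work, as an engineer would, in place of code of your own. Each camera call takes 0.05 s, during which the arm holds its last target. There are 200 camera calls.

TASK

Only one of the three matching tea tins on the worktop is still full, and one tin has been left with its hinged lid up: lower that lid fully shut before you lift any tin. Then heft the tins in turn to feel which is the heaviest, setting each of the others back down upright about where it stood, and leave the rest of the things on the worktop alone. Finish while holding the heaviest tin up in the gripper, still and upright, with its underside at least 10 cm above the worktop; do not put it down.

Things in the scene. Friction and masses are not known exactly. Their poses are not given: they have to be found in the camera images.
- tin_1: tea tin 1: plain steel box tin, 70 x 54 mm (its x by y), 98 mm high with lid shut; origin at the centre of its underside, z up, x towards its hinge (away from the robot). Grip across y on the flat sides, 15 to 75 mm up, about 20 to 30 N. The tins look alike; each weighs 0.15 to 0.7 kg, the heaviest at least 0.2 kg more than either other
- tin_2: tea tin 2: plain steel box tin, 70 x 54 mm (its x by y), 98 mm high with lid shut; origin at the centre of its underside, z up, x towards its hinge (away from the robot). Grip across y on the flat sides, 15 to 75 mm up, about 20 to 30 N. The tins look alike; each weighs 0.15 to 0.7 kg, the heaviest at least 0.2 kg more than either other
- tin_3: tea tin 3: plain steel box tin, 70 x 54 mm (its x by y), 98 mm high with lid shut; origin at the centre of its underside, z up, x towards its hinge (away from the robot). Grip across y on the flat sides, 15 to 75 mm up, about 20 to 30 N. The tins look alike; each weighs 0.15 to 0.7 kg, the heaviest at least 0.2 kg more than either other
- tin_1_lid (a joint): hinged lid of tea tin 1, in rad: 0 = shut, grows as it opens up and back, to 1.9; near 1.57 it stands upright. It stays at any angle it is left at (stiff hinge, well under 1 N at the edge moves it); shut at the start
- tin_2_lid (a joint): hinged lid of tea tin 2, in rad: 0 = shut, grows as it opens up and back, to 1.9; near 1.57 it stands upright. It stays at any angle it is left at (stiff hinge, well under 1 N at the edge moves it); shut at the start
- tin_3_lid (a joint): hinged lid of tea tin 3, in rad: 0 = shut, grows as it opens up and back, to 1.9; near 1.57 it stands upright. It stays at any angle it is left at (stiff hinge, well under 1 N at the edge moves it); this is the lid that stands open at the start (about 0.95 to 1.5)
- tin_3_hinge (a point): middle of the hinge axis of tin 3's lid, at x = 37 mm, z = 84 mm of the tin; the axis runs along the tin's y. The shut lid reaches 72 mm from it along the tin's -x (77 mm with the thumb lip); the lid's outer face lies 13 mm off the axis, so shut it is the tin's top, 98 mm up
- tin_3_lid_edge (a point): middle of the free edge of tin 3's lid, on its outer face, 72 mm from the hinge axis along the lid
- mug: white mug with a handle, 80 x 120 x 101 mm, behind the tins; origin under its centre
- sugar_jar: glass jar with a green cap, diameter 64 mm, 100 mm high, behind the tins; origin under its centre
- spice_jar: small jar with a yellow cap, diameter 44 mm, 96 mm high, close behind the tins; origin under its centre
- tomato: tomato, diameter 58 mm, 62 mm high, on the paddle-shaped wooden board (17 mm thick) behind the tins; origin under its centre
- lime: lime, 60 x 48 x 48 mm, on the same board; origin under its centre
- spoon: steel spoon with a wooden handle, about 150 mm long, lying on the worktop to the right of the tins; origin under its middle

How it is judged:
On the way, in this order (a step that is already met when the one before it is completed fails the run):
1. the lid that was up is fully shut and all three tins stand on the worktop (value of joint tin_3_lid below 0.08 rad and height (world z) of each of tin_1, tin_2, tin_3 below 0.02 m), for 0.2 s.
2. the heaviest tin is held up at least 10 cm, the two lighter ones (under 4.2 N each) stand on the worktop (((height (world z) of tin_1 above 0.1 m and contact force between tin_1 and the fingers above 1 N and contact force between each of tin_2, tin_3 and anything else below 4.2 N and height (world z) of each of tin_2, tin_3 below 0.008 m) or (height (world z) of tin_2 above 0.1 m and contact force between tin_2 and the fingers above 1 N and contact force between each of tin_1, tin_3 and anything else below 4.2 N and height (world z) of each of tin_1, tin_3 below 0.008 m) or (height (world z) of tin_3 above 0.1 m and contact force between tin_3 and the fingers above 1 N and contact force between each of tin_1, tin_2 and anything else below 4.2 N and height (world z) of each of tin_1, tin_2 below 0.008 m))), for 0.3 s.
At the end, for the whole second after the job is handed in: Heaviest tin held in the fingers, 100 mm or more up, within 0.25 rad of upright, at rest, on nothing else; the other two (each under 4.2 N) upright on the worktop, not gripped, within 60 mm of their starts; all lids under 0.08 rad; mug, jars, tomato, lime, spoon within 40 mm of their starts (((height (world z) of tin_1 above 0.1 m and angle between tin_1's own z axis and vertical below 0.25 rad and contact force between tin_1 and the fingers above 1 N and linear speed of tin_1 below 0.04 m/s and contact force between tin_1 and mug below 0.1 N and contact force between tin_1 and sugar_jar below 0.1 N and contact force between tin_1 and spice_jar below 0.1 N and contact force between tin_1 and tomato below 0.1 N and contact force between tin_1 and lime below 0.1 N and contact force between tin_1 and spoon below 0.1 N and contact force between tin_2 and anything else between 1 and 4.2 N and contact force between each of tin_2, tin_3 and the fingers below 0.3 N and height (world z) of each of tin_2, tin_3 below 0.008 m and angle between each of tin_2, tin_3's own z axis and vertical below 0.1 rad and distance of each of tin_2, tin_3 from where it was at the start of the episode below 0.06 m and linear speed of each of tin_2, tin_3 below 0.03 m/s and contact force between tin_3 and anything else between 1 and 4.2 N) or (height (world z) of tin_2 above 0.1 m and angle between tin_2's own z axis and vertical below 0.25 rad and contact force between tin_2 and the fingers above 1 N and linear speed of tin_2 below 0.04 m/s and contact force between tin_2 and mug below 0.1 N and contact force between tin_2 and sugar_jar below 0.1 N and contact force between tin_2 and spice_jar below 0.1 N and contact force between tin_2 and tomato below 0.1 N and contact force between tin_2 and lime below 0.1 N and contact force between tin_2 and spoon below 0.1 N and contact force between tin_1 and anything else between 1 and 4.2 N and contact force between each of tin_1, tin_3 and the fingers below 0.3 N and height (world z) of each of tin_1, tin_3 below 0.008 m and angle between each of tin_1, tin_3's own z axis and vertical below 0.1 rad and distance of each of tin_1, tin_3 from where it was at the start of the episode below 0.06 m and linear speed of each of tin_1, tin_3 below 0.03 m/s and contact force between tin_3 and anything else between 1 and 4.2 N) or (height (world z) of tin_3 above 0.1 m and angle between tin_3's own z axis and vertical below 0.25 rad and contact force between tin_3 and the fingers above 1 N and linear speed of tin_3 below 0.04 m/s and contact force between tin_3 and mug below 0.1 N and contact force between tin_3 and sugar_jar below 0.1 N and contact force between tin_3 and spice_jar below 0.1 N and contact force between tin_3 and tomato below 0.1 N and contact force between tin_3 and lime below 0.1 N and contact force between tin_3 and spoon below 0.1 N and contact force between tin_1 and anything else between 1 and 4.2 N and contact force between each of tin_1, tin_2 and the fingers below 0.3 N and height (world z) of each of tin_1, tin_2 below 0.008 m and angle between each of tin_1, tin_2's own z axis and vertical below 0.1 rad and distance of each of tin_1, tin_2 from where it was at the start of the episode below 0.06 m and linear speed of each of tin_1, tin_2 below 0.03 m/s and contact force between tin_2 and anything else between 1 and 4.2 N)) and value of joint each of tin_1_lid, tin_2_lid, tin_3_lid below 0.08 rad and distance of each of mug, sugar_jar, spice_jar, tomato, lime, spoon from where it was at the start of the episode below 0.04 m); the arm keeps its last pose, push and grip.
It fails at once if a tin is lifted while the lid is still up (value of joint tin_3_lid above 0.15 rad and height (world z) of any of tin_1, tin_2, tin_3 above 0.02 m).
It fails at once if a tin is tipped over (angle between any of tin_1, tin_2, tin_3's own z axis and vertical above 0.6 rad).
It fails at once if one of the other things on the worktop is shoved away or knocked over (distance of any of mug, sugar_jar, spice_jar, tomato, lime, spoon from where it was at the start of the episode above 0.04 m or angle between any of mug, sugar_jar, spice_jar's own z axis and vertical above 0.6 rad).
It also fails if it takes over 72 s, if anything falls off the work surface, if the arm or the gripper's body presses on something with over 40 N, if the wrist force passes 120 N, or if a joint passes its speed limit or range.

## Working session

There is one attempt and no reset: what is moved stays moved. The work goes in short steps, Python scripts to look and compute and a tool call to move; the robot and the scene stay as the last step left them, time stands still between calls to the robot, and variables do not carry over. Pictures are saved under pics/ and viewed, at most 10 in all, crops included, and the job is handed in when it is done.

Besides the shell and the picture viewer there is one more tool, called after "Request:" as a command line: name --argument value ..., lists and objects as JSON in quotes. jog_arm: Moves the arm, as the interface text tells. Its arguments: {"type":"object","properties":{"rows":{"type":"array","items":{"type":"object","properties":{"gripper":{"type":"number"},"slide":{"type":"array","items":{"type":"number"}},"spin":{"type":"number"}}}},"squeeze":{"type":"number"}},"required":["rows"]}

```bash
mkdir -p pics
cat > h.py <<'E'
import numpy as np, cv2
from station import telemetry, cams, workorder, finder
def cloud(n):
    p,d=cams.camera(n); i=cams.camera_info(n); K=np.array(i["camera_matrix"]);R=np.array(i["R"]);t=np.array(i["t"])
    v,u=np.mgrid[:480,:640]; c=np.stack([(u-K[0,2])/K[0,0]*d,(v-K[1,2])/K[1,1]*d,d],-1)
    w=(c-t)@R; w[d==0]=np.nan
    return p,w
def st():
    o=telemetry.get_obs(); return {k:np.round(v,4).tolist() for k,v in o.items()}
E
python3 - <<'E'
from h import *
o=st();print(o)
ims=[]
for n in("top","side"):
    p,w=cloud(n); ims.append(p); np.save(n+".npy",w)
    for f in finder.masks_of("tin_1",n):
        m=f["region"]; q=w[m]; q=q[~np.isnan(q[:,0])]
        r=cv2.minAreaRect((q[q[:,2]>0.085][:,:2]*1000).astype(np.float32)) if (q[:,2]>0.085).sum()>20 else None
        print(n,round(f["confidence"],2),m.sum(),np.round(np.nanmin(q,0),3),np.round(np.nanmax(q,0),3),np.round(np.median(q,0),3),r)
    for k in("tin_3_hinge","tin_3_lid_edge","spice_jar","mug","sugar_jar","spoon","tomato","lime"):
        for f in finder.find_in(k,n)[:2]: print(n,k,round(f["confidence"],2),np.round(f["point"],3))
cv2.imwrite("pics/a.png",cv2.resize(np.vstack(ims),(600,900))[:, :, ::-1][:450]); cv2.imwrite("pics/top.png",ims[0][:,:,::-1]); cv2.imwrite("pics/side.png",ims[1][:,:,::-1])
E
```

```text
{'time_s': 0.0, 'qpos': [-1.1956, 0.3005, 1.5216, -0.0, 1.3207, -0.0666], 'joint_vel': [-0.0007, 0.0003, -0.0015, -0.001, -0.0014, -0.0022], 'tau': [0.0017, -53.1811, -35.2731, 0.0709, 0.0244, -0.0001], 'ee_pos': [0.2352, -0.4972, 0.4041], 'eef_rot': [-3.1404, -0.0001, 0.4418], 'force': [0.0881, 0.1401, 0.1372], 'moment': [-0.0315, 0.0152, 0.044], 'grip_force': 0.0, 'grip_width': 0.0941}
top 0.64 1171 [ 0.452 -0.269 -0.005] [ 0.528 -0.215  0.105] [ 0.488 -0.243  0.098] ((489.89044189453125, -242.06878662109375), (75.89190673828125, 53.25017547607422), 0.16706421971321106)
top 0.61 1513 [ 0.448 -0.114 -0.004] [ 0.536 -0.032  0.103] [ 0.486 -0.089  0.097] ((486.66607666015625, -83.20735931396484), (54.93295669555664, 77.39125061035156), 85.87820434570312)
top tin_3_hinge 0.58 [ 0.543 -0.403  0.094]
top tin_3_lid_edge 0.94 [ 0.562 -0.406  0.138]
top spice_jar 0.92 [ 0.61  -0.328  0.094]
top mug 0.74 [0.655 0.008 0.053]
top sugar_jar 0.57 [ 0.658 -0.389  0.097]
top spoon 0.63 [ 0.487 -0.246  0.098]
top spoon 0.57 [ 0.457 -0.531  0.01 ]
top tomato 0.83 [ 0.667 -0.235  0.061]
top lime 0.74
[... 553 characters left out ...]
), 37.910552978515625)
side 0.48 568 [ 0.45  -0.272  0.082] [ 0.525 -0.215  0.099] [ 0.484 -0.254  0.096] ((487.25836181640625, -243.4581298828125), (75.1159896850586, 57.43360900878906), 0.4182409346103668)
side tin_3_hinge 0.76 [ 0.542 -0.429  0.076]
side tin_3_lid_edge 0.87 [ 0.559 -0.424  0.128]
side spice_jar 0.68 [ 0.617 -0.339  0.094]
side spice_jar 0.48 [ 0.642 -0.023  0.066]
side mug 0.81 [ 0.644 -0.025  0.067]
side mug 0.46 [ 0.648 -0.413  0.072]
side sugar_jar 0.67 [ 0.475 -0.105  0.064]
side sugar_jar 0.59 [ 0.649 -0.414  0.072]
side spoon 0.9 [ 0.466 -0.538  0.016]
side tomato 0.64 [ 0.668 -0.24   0.063]
side lime 0.87 [ 0.672 -0.161  0.05 ]
side lime 0.57 [ 0.643 -0.024  0.064]
```

View pics/top.png

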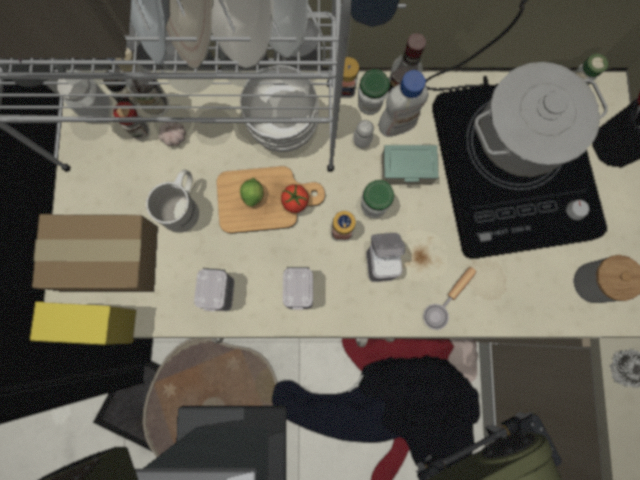

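View pics/side.png

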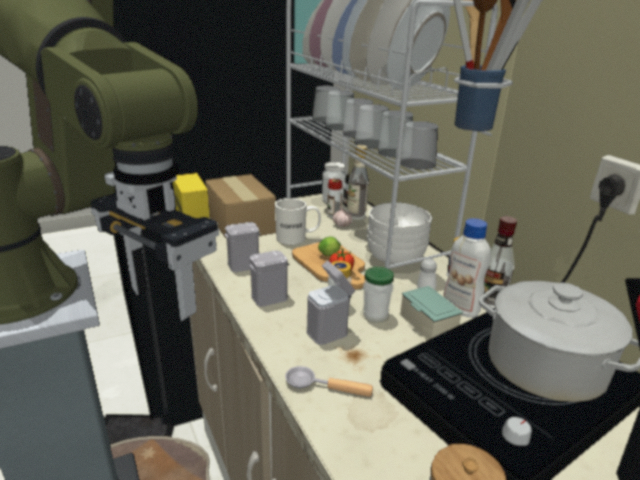

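The top view shows shut tins at about (212,289) and (298,287). The open tin is at (386,258), with its lid raised at (388,245). The yellow-cap jar is at (343,225), the green-cap jar at (378,198) and the spoon at (436,316). The side view shows the open lid at (338,282). Next I fit the tins' outlines.

```bash
python3 - <<'E'
from h import *
W={n:np.load(n+".npy").reshape(-1,3) for n in("top","side")}
for c in((.488,-.242),(.487,-.085)):
  for n in W:
    w=W[n]; q=w[(abs(w[:,0]-c[0])<.055)&(abs(w[:,1]-c[1])<.05)&(w[:,2]>.086)&(w[:,2]<.11)]
    print(c,n,len(q),np.round(np.median(q,0),4),np.round(np.percentile(q,[2,98],axis=0),3).tolist(),cv2.minAreaRect((q[:,:2]*1000).astype(np.float32)))
for n in W:
  w=W[n]; b=w[(abs(w[:,0]-.52)<.1)&(abs(w[:,1]+.405)<.075)&(w[:,2]>.012)&(w[:,2]<.2)]
  print(n,len(b))
  for lo,hi in((.015,.04),(.04,.07),(.07,.08),(.08,.09),(.09,.1),(.1,.11),(.11,.12),(.12,.13),(.13,.14),(.14,.15),(.15,.17)):
    q=b[(b[:,2]>=lo)&(b[:,2]<hi)&(b[:,0]<.61)]
    if len(q)>5: print(lo,len(q),np.round(np.percentile(q,[3,50,97],axis=0)[:,:2],3).tolist(), cv2.minAreaRect((q[:,:2]*1000).astype(np.float32)) if hi<.1 else'')
E
python3 -c "
import cv2
a=cv2.imread('pics/top.png')[210:300,330:450];b=cv2.imread('pics/side.png')[245:355,285:405]
import numpy as np
cv2.imwrite('pics/c.png',np.hstack([cv2.resize(a,(390,390),interpolation=2),cv2.resize(b,(400,390),interpolation=2)]))"
```

```text
(0.488, -0.242) top 1144 [ 0.4895 -0.2429  0.0982] [[0.456, -0.269, 0.089], [0.524, -0.216, 0.102]] ((489.7788391113281, -242.1688232421875), (75.71089172363281, 53.483154296875), 0.6498825550079346)
(0.488, -0.242) side 560 [ 0.486  -0.252   0.0962] [[0.454, -0.271, 0.087], [0.521, -0.216, 0.098]] ((487.2594299316406, -241.8482666015625), (60.80843734741211, 74.39559173583984), 87.18964385986328)
(0.487, -0.085) top 1179 [ 0.4872 -0.0841  0.098 ] [[0.453, -0.11, 0.087], [0.522, -0.057, 0.102]] ((486.9126892089844, -83.09921264648438), (54.68178176879883, 77.86752319335938), 85.87820434570312)
(0.487, -0.085) side 422 [ 0.483  -0.0941  0.096 ] [[0.451, -0.113, 0.087], [0.519, -0.058, 0.099]] ((485.8200378417969, -84.53749084472656), (61.87344741821289, 70.65065002441406), 85.28562927246094)
top 1755
0.015 93 [[0.51, -0.423], [0.538, -0.381], [0.595, -0.333]] ((549.77392578125, -376.1553955078125), (125.22433471679688, 34.531700134277344), 41.50699996948242)
0.04 123 [[0.51, -0.424], [0.535, -0.381], [0.596, -0.333]] ((549.2276611328125, -376.1203308105469), (125.20146179199219, 34.58
[... 1099 characters left out ...]
50146484)
0.07 194 [[0.509, -0.436], [0.531, -0.432], [0.575, -0.395]] ((546.6156616210938, -384.87542724609375), (111.83413696289062, 75.36276245117188), 83.53868865966797)
0.08 599 [[0.511, -0.434], [0.541, -0.416], [0.581, -0.383]] ((564.6154174804688, -401.0758056640625), (120.55915069580078, 67.74339294433594), 21.043859481811523)
0.09 187 [[0.526, -0.431], [0.555, -0.404], [0.608, -0.334]] 
0.1 52 [[0.563, -0.433], [0.573, -0.431], [0.583, -0.377]] 
0.11 49 [[0.557, -0.433], [0.566, -0.431], [0.578, -0.379]] 
0.12 44 [[0.55, -0.435], [0.56, -0.432], [0.571, -0.38]] 
0.13 45 [[0.545, -0.435], [0.554, -0.432], [0.564, -0.381]] 
0.14 152 [[0.539, -0.433], [0.547, -0.414], [0.555, -0.386]]
```

View pics/c.png

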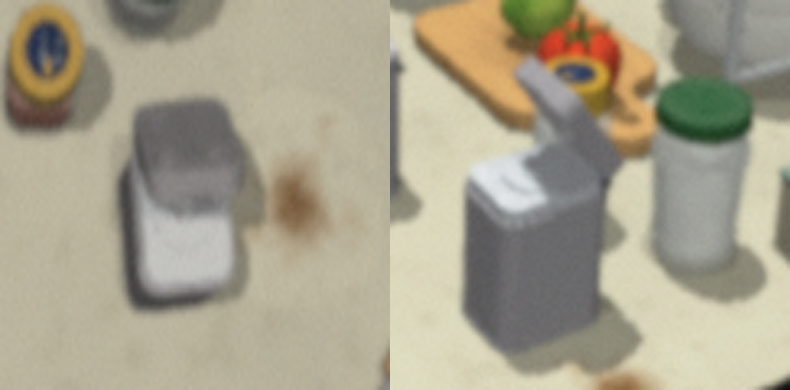

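The zoom shows tin 3's lid standing about 60° up. Its hinge is on the far side at x≈0.582, and its free edge is at x≈0.557, z≈0.15. I'll move the closed fingers above and behind the lid.

Request:
jog_arm --rows '[{"gripper":0.0,"slide":[0.35,0.065,0.0],"spin":0.44},{"gripper":0.0,"slide":[0.35,0.065,0.0],"spin":0.44},{"gripper":0.0,"slide":[0.35,0.065,0.0],"spin":0.44},{"gripper":0.0,"slide":[0.35,0.065,0.0],"spin":0.44},{"gripper":0.0,"slide":[0.35,0.065,0.0],"spin":0.44},{"gripper":0.0,"slide":[0.35,0.065,0.0],"spin":0.44},{"gripper":0.0,"slide":[0.35,0.065,0.0],"spin":0.44},{"gripper":0.0,"slide":[0.35,0.065,0.0],"spin":0.44}]' --squeeze 25

```text
time_s: 1.8
ee_pos: [0.583, -0.4039, 0.4036]
eef_rot: [-3.141, 0.0, 0.005]
force: [-0.8, 0.7, -1.7]
grip_width: 0.0332
grip_force: 0.0
```

Run:
```python
import numpy as np
w=np.load("side.npy").reshape(-1,3); q=w[(w[:,2]>.02)&(w[:,2]<.08)&(w[:,1]<-.42)&(w[:,1]>-.45)&(w[:,0]>.515)&(w[:,0]<.57)]
print(len(q),np.polyfit(q[:,0]-.545,q[:,1],1))
```

```text
676 [ 0.06530069 -0.43353076]
```

Request:
jog_arm --rows '[{"gripper":0.0,"slide":[0.0,0.002,0.04],"spin":0},{"gripper":0.0,"slide":[0.0,0.002,0.065],"spin":0},{"gripper":0.0,"slide":[0.0,0.002,0.065],"spin":0},{"gripper":0.0,"slide":[-0.006,0.002,0.066],"spin":0},{"gripper":0.0,"slide":[-0.012,0.002,0.068],"spin":0},{"gripper":0.0,"slide":[-0.02,0.002,0.072],"spin":0},{"gripper":0.0,"slide":[-0.027,0.002,0.076],"spin":0},{"gripper":0.0,"slide":[-0.033,0.002,0.081],"spin":0}]'

```text
time_s: 2.6
ee_pos: [0.5455, -0.4085, 0.324]
eef_rot: [3.141, -0.001, 0.001]
force: [0.1, -0.1, 0.1]
grip_width: 0.0006
grip_force: 0.1
```

Request:
jog_arm --rows '[{"gripper":0.0,"slide":[-0.005,0,0.006],"spin":0},{"gripper":0.0,"slide":[-0.009,0,0.012],"spin":0},{"gripper":0.0,"slide":[-0.012,0,0.017],"spin":0},{"gripper":0.0,"slide":[-0.014,0,0.021],"spin":0},{"gripper":0.0,"slide":[-0.015,0,0.024],"spin":0},{"gripper":0.0,"slide":[-0.015,0,0.026],"spin":0},{"gripper":0.0,"slide":[-0.015,0,0.027],"spin":0}]'

```text
time_s: 3.3
ee_pos: [0.5314, -0.4084, 0.2964]
eef_rot: [-3.142, 0.0, 0.002]
force: [-1.6, 0.1, 2.3]
grip_width: 0.0008
grip_force: 1.5
```

Request:
jog_arm --rows '[{"gripper":0.0,"slide":[0,0,0.001],"spin":0},{"gripper":0.0,"slide":[0,0,0.0015],"spin":0},{"gripper":0.0,"slide":[0,0,0.0015],"spin":0}]'

```text
time_s: 3.6
ee_pos: [0.5314, -0.4084, 0.2964]
eef_rot: [3.141, -0.001, 0.002]
force: [-3.4, 1.9, 7.9]
grip_width: 0.0004
grip_force: 4.0
```

Request:
jog_arm --rows '[{"gripper":0.094,"slide":[0,0,-0.04],"spin":0},{"gripper":0.094,"slide":[-0.05,0,-0.06],"spin":0},{"gripper":0.094,"slide":[-0.1,0,-0.06],"spin":0},{"gripper":0.094,"slide":[-0.12,0,-0.06],"spin":0},{"gripper":0.094,"slide":[-0.12,0,-0.06],"spin":0}]'

```text
time_s: 4.1
ee_pos: [0.4092, -0.4089, 0.356]
eef_rot: [3.141, -0.0, -0.0]
force: [-0.2, 0.1, -0.4]
grip_width: 0.0371
grip_force: 0.0
```

Run:
```python
from h import *
ims=[]
for n in("top","side"):
    p,w=cloud(n); ims.append(p); w=w.reshape(-1,3)
    q=w[(w[:,0]>.49)&(w[:,0]<.592)&(abs(w[:,1]+.406)<.04)&(w[:,2]>.086)&(w[:,2]<.13)]
    if len(q)>20: print(n,len(q),np.round(np.median(q,0),4),np.round(np.percentile(q,[2,98],axis=0),3).tolist(),cv2.minAreaRect((q[:,:2]*1000).astype(np.float32)),np.linalg.lstsq(np.c_[q[:,:2],np.ones(len(q))],q[:,2],rcond=None)[0])
print(st())
cv2.imwrite("pics/d.png",np.vstack(ims)[:,:,::-1][150:750,150:550])
```

```text
top 1132 [ 0.5449 -0.4065  0.0984] [[0.511, -0.433, 0.088], [0.581, -0.38, 0.102]] ((545.7833251953125, -406.78448486328125), (77.80570220947266, 54.285221099853516), 4.963015079498291) [ 0.00300936 -0.01043967  0.09215071]
side 753 [ 0.5402 -0.4145  0.0961] [[0.509, -0.436, 0.087], [0.577, -0.382, 0.098]] ((545.0755615234375, -408.2705078125), (73.00201416015625, 57.8838005065918), 4.761532783508301) [0.0222006  0.06754365 0.1109834 ]
{'time_s': 4.2, 'qpos': [-0.8451, 0.4086, 1.4914, 0.0002, 1.2406, 0.7244], 'joint_vel': [0.0209, 0.0231, -0.019, 0.0013, -0.0, 0.0007], 'tau': [-1.3678, -59.4673, -33.1965, 0.0046, -0.0336, -0.0931], 'ee_pos': [0.4115, -0.4087, 0.3557], 'eef_rot': [3.141, -0.0008, 0.0012], 'force': [0.3329, 0.0288, -0.6086], 'moment': [0.0553, -0.0165, -0.0143], 'grip_force': 0.0, 'grip_width': 0.0447}
```

View pics/d.png

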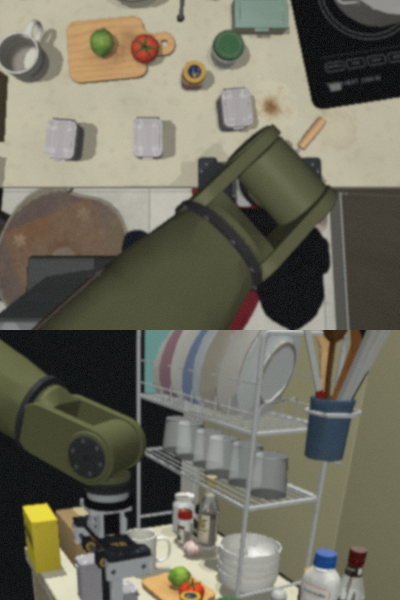

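Both views show tin 3's lid shut and flat at 98 mm (crop 236,107). The other two tins are untouched at (64,138) and (148,137). I'll heft tin 3 first.

Request:
jog_arm --rows '[{"gripper":0.094,"slide":[0.05,-0.002,0],"spin":-0.08},{"gripper":0.094,"slide":[0.1,-0.002,0],"spin":-0.08},{"gripper":0.094,"slide":[0.134,-0.002,0],"spin":-0.08},{"gripper":0.094,"slide":[0.134,-0.002,0],"spin":-0.08},{"gripper":0.094,"slide":[0.134,-0.002,0.02],"spin":-0.08},{"gripper":0.094,"slide":[0.134,-0.002,0.06],"spin":-0.08},{"gripper":0.094,"slide":[0.134,-0.002,0.1],"spin":-0.08},{"gripper":0.094,"slide":[0.134,-0.002,0.126],"spin":-0.08}]'

```text
time_s: 5.0
ee_pos: [0.5452, -0.4057, 0.2257]
eef_rot: [-3.139, 0.002, 0.082]
force: [0.5, -0.4, -0.4]
grip_width: 0.0939
grip_force: 0.0
```

Request:
jog_arm --rows '[{"gripper":0.03,"slide":[0,0,0.0],"spin":0},{"gripper":0.03,"slide":[0,0,0.0],"spin":0},{"gripper":0.03,"slide":[0,0,0.0],"spin":0},{"gripper":0.03,"slide":[0,0,0.0],"spin":0},{"gripper":0.03,"slide":[0,0,0.0],"spin":0},{"gripper":0.03,"slide":[0,0,0.0],"spin":0},{"gripper":0.03,"slide":[0,0,0.0],"spin":0},{"gripper":0.03,"slide":[0,0,0.0],"spin":0}]' --squeeze 25

```text
time_s: 5.8
ee_pos: [0.5455, -0.4064, 0.2302]
eef_rot: [3.141, -0.001, 0.082]
force: [-0.7, 1.4, 5.5]
grip_width: 0.0539
grip_force: 25.0
```

Request:
jog_arm --rows '[{"gripper":0.03,"slide":[0,0,-0.01],"spin":0},{"gripper":0.03,"slide":[0,0,-0.02],"spin":0},{"gripper":0.03,"slide":[0,0,-0.03],"spin":0},{"gripper":0.03,"slide":[0,0,-0.03],"spin":0},{"gripper":0.03,"slide":[0,0,-0.03],"spin":0},{"gripper":0.03,"slide":[0,0,-0.03],"spin":0},{"gripper":0.03,"slide":[0,0,-0.03],"spin":0},{"gripper":0.03,"slide":[0,0,-0.03],"spin":0}]'

```text
time_s: 6.6
ee_pos: [0.5453, -0.4063, 0.2588]
eef_rot: [-3.141, 0.0, 0.082]
force: [-0.4, 0.1, -1.9]
grip_width: 0.0539
grip_force: 25.0
```

Request:
jog_arm --rows '[{"gripper":0.03,"slide":[0,0,0],"spin":0},{"gripper":0.03,"slide":[0,0,0],"spin":0},{"gripper":0.03,"slide":[0,0,0],"spin":0},{"gripper":0.03,"slide":[0,0,0],"spin":0}]'

```text
time_s: 7.0
ee_pos: [0.5453, -0.4064, 0.2591]
eef_rot: [-3.142, 0.0, 0.082]
force: [0.5, 0.9, -2.1]
grip_width: 0.054
grip_force: 25.0
```

Tin 3 pulls about 2 N, so it is light. I'll set it back down and release it.

Request:
jog_arm --rows '[{"gripper":0.03,"slide":[0,0,0.012],"spin":0},{"gripper":0.03,"slide":[0,0,0.022],"spin":0},{"gripper":0.03,"slide":[0,0,0.027],"spin":0},{"gripper":0.03,"slide":[0,0,0.029],"spin":0},{"gripper":0.03,"slide":[0,0,0.03],"spin":0},{"gripper":0.094,"slide":[0,0,0.03],"spin":0},{"gripper":0.094,"slide":[0,0,0.03],"spin":0},{"gripper":0.094,"slide":[0,0,0.03],"spin":0}]'

```text
time_s: 7.8
ee_pos: [0.5454, -0.4064, 0.2289]
eef_rot: [3.142, -0.0, 0.082]
force: [0.4, 0.1, 0.5]
grip_width: 0.0746
grip_force: 0.0
```

Request:
jog_arm --rows '[{"gripper":0.094,"slide":[0,0,0],"spin":0},{"gripper":0.094,"slide":[0,0,0],"spin":0},{"gripper":0.094,"slide":[0,0,-0.04],"spin":0},{"gripper":0.094,"slide":[0,0,-0.09],"spin":0},{"gripper":0.094,"slide":[0,0,-0.12],"spin":0},{"gripper":0.094,"slide":[0,0,-0.12],"spin":0.08}]'

```text
time_s: 8.4
ee_pos: [0.5455, -0.4065, 0.3549]
eef_rot: [3.136, -0.006, 0.001]
force: [-0.5, -0.5, -0.6]
grip_width: 0.094
grip_force: 0.0
```

Request:
jog_arm --rows '[{"gripper":0.094,"slide":[-0.057,-0.164,0],"spin":0},{"gripper":0.094,"slide":[-0.057,-0.164,0],"spin":0},{"gripper":0.094,"slide":[-0.057,-0.164,0],"spin":0},{"gripper":0.094,"slide":[-0.057,-0.164,0],"spin":0},{"gripper":0.094,"slide":[-0.057,-0.164,0],"spin":0},{"gripper":0.094,"slide":[-0.057,-0.164,0.05],"spin":0},{"gripper":0.094,"slide":[-0.057,-0.164,0.1],"spin":0},{"gripper":0.094,"slide":[-0.057,-0.164,0.12],"spin":0}]'

```text
time_s: 9.2
ee_pos: [0.4873, -0.2426, 0.225]
eef_rot: [-3.139, 0.004, 0.001]
force: [-0.0, -0.1, 0.5]
grip_width: 0.0942
grip_force: 0.0
```

Request:
jog_arm --rows '[{"gripper":0.03,"slide":[0,0,0.0],"spin":0},{"gripper":0.03,"slide":[0,0,0.0],"spin":0},{"gripper":0.03,"slide":[0,0,0.0],"spin":0},{"gripper":0.03,"slide":[0,0,0.0],"spin":0},{"gripper":0.03,"slide":[0,0,0.0],"spin":0},{"gripper":0.03,"slide":[0,0,0.0],"spin":0},{"gripper":0.03,"slide":[0,0,0.0],"spin":0},{"gripper":0.03,"slide":[0,0,0.0],"spin":0}]' --squeeze 25

```text
time_s: 10.0
ee_pos: [0.4882, -0.2423, 0.2301]
eef_rot: [3.142, -0.001, 0.002]
force: [-1.8, 3.5, 7.2]
grip_width: 0.0542
grip_force: 25.0
```

Request:
jog_arm --rows '[{"gripper":0.03,"slide":[0,0,-0.01],"spin":0},{"gripper":0.03,"slide":[0,0,-0.02],"spin":0},{"gripper":0.03,"slide":[0,0,-0.03],"spin":0},{"gripper":0.03,"slide":[0,0,-0.03],"spin":0},{"gripper":0.03,"slide":[0,0,-0.03],"spin":0},{"gripper":0.03,"slide":[0,0,-0.03],"spin":0},{"gripper":0.03,"slide":[0,0,-0.03],"spin":0},{"gripper":0.03,"slide":[0,0,-0.03],"spin":0}]'

```text
time_s: 10.8
ee_pos: [0.488, -0.2424, 0.2588]
eef_rot: [-3.141, 0.001, 0.002]
force: [0.4, 0.7, -6.4]
grip_width: 0.0537
grip_force: 25.0
```

Request:
jog_arm --rows '[{"gripper":0.03,"slide":[0,0,0],"spin":0},{"gripper":0.03,"slide":[0,0,0],"spin":0},{"gripper":0.03,"slide":[0,0,0],"spin":0},{"gripper":0.03,"slide":[0,0,0],"spin":0}]'

```text
time_s: 11.2
ee_pos: [0.4881, -0.2424, 0.2591]
eef_rot: [-3.142, -0.0, 0.002]
force: [0.3, 0.9, -6.3]
grip_width: 0.0538
grip_force: 25.0
```

This one pulls about 6.3 N, so it is almost certainly the full tin. The task asks for every tin to be hefted, so I'll set it down and check the third.

Request:
jog_arm --rows '[{"gripper":0.03,"slide":[0,0,0.012],"spin":0},{"gripper":0.03,"slide":[0,0,0.022],"spin":0},{"gripper":0.03,"slide":[0,0,0.027],"spin":0},{"gripper":0.03,"slide":[0,0,0.029],"spin":0},{"gripper":0.03,"slide":[0,0,0.03],"spin":0},{"gripper":0.094,"slide":[0,0,0.03],"spin":0},{"gripper":0.094,"slide":[0,0,0.03],"spin":0},{"gripper":0.094,"slide":[0,0,0.03],"spin":0}]'

```text
time_s: 12.0
ee_pos: [0.4882, -0.2425, 0.2293]
eef_rot: [3.141, -0.001, 0.002]
force: [0.2, -0.3, -0.8]
grip_width: 0.0747
grip_force: 0.0
```

Request:
jog_arm --rows '[{"gripper":0.094,"slide":[0,0,0],"spin":0},{"gripper":0.094,"slide":[0,0,0],"spin":0},{"gripper":0.094,"slide":[0,0,-0.04],"spin":0},{"gripper":0.094,"slide":[0,0,-0.09],"spin":0},{"gripper":0.094,"slide":[0,0,-0.12],"spin":0},{"gripper":0.094,"slide":[0,0,-0.12],"spin":0.07}]'

```text
time_s: 12.6
ee_pos: [0.4884, -0.2426, 0.3538]
eef_rot: [3.138, -0.007, -0.068]
force: [-0.6, -0.1, -0.4]
grip_width: 0.0939
grip_force: 0.0
```

Request:
jog_arm --rows '[{"gripper":0.094,"slide":[0.01,-0.158,0],"spin":0},{"gripper":0.094,"slide":[0.01,-0.158,0],"spin":0},{"gripper":0.094,"slide":[0.01,-0.158,0],"spin":0},{"gripper":0.094,"slide":[0.01,-0.158,0],"spin":0},{"gripper":0.094,"slide":[0.01,-0.158,0],"spin":0},{"gripper":0.094,"slide":[0.01,-0.158,0.05],"spin":0},{"gripper":0.094,"slide":[0.01,-0.158,0.1],"spin":0},{"gripper":0.094,"slide":[0.01,-0.158,0.12],"spin":0}]'

```text
time_s: 13.4
ee_pos: [0.5076, -0.0869, 0.2251]
eef_rot: [-3.141, 0.005, -0.07]
force: [-0.0, 0.1, 0.7]
grip_width: 0.0937
grip_force: 0.0
```

Request:
jog_arm --rows '[{"gripper":0.03,"slide":[0,0,0.0],"spin":0},{"gripper":0.03,"slide":[0,0,0.0],"spin":0},{"gripper":0.03,"slide":[0,0,0.0],"spin":0},{"gripper":0.03,"slide":[0,0,0.0],"spin":0},{"gripper":0.03,"slide":[0,0,0.0],"spin":0},{"gripper":0.03,"slide":[0,0,0.0],"spin":0},{"gripper":0.03,"slide":[0,0,0.0],"spin":0},{"gripper":0.03,"slide":[0,0,0.0],"spin":0}]' --squeeze 25

```text
time_s: 14.2
ee_pos: [0.509, -0.0854, 0.23]
eef_rot: [3.141, -0.002, -0.068]
force: [-1.0, 1.4, 7.0]
grip_width: 0.0542
grip_force: 24.9
```

Request:
jog_arm --rows '[{"gripper":0.03,"slide":[0,0,-0.01],"spin":0},{"gripper":0.03,"slide":[0,0,-0.02],"spin":0},{"gripper":0.03,"slide":[0,0,-0.03],"spin":0},{"gripper":0.03,"slide":[0,0,-0.03],"spin":0},{"gripper":0.03,"slide":[0,0,-0.03],"spin":0},{"gripper":0.03,"slide":[0,0,-0.03],"spin":0},{"gripper":0.03,"slide":[0,0,-0.03],"spin":0},{"gripper":0.03,"slide":[0,0,-0.03],"spin":0}]'

```text
time_s: 15.0
ee_pos: [0.5088, -0.0855, 0.2589]
eef_rot: [-3.141, 0.001, -0.068]
force: [-0.3, 0.3, -3.4]
grip_width: 0.054
grip_force: 24.9
```

Request:
jog_arm --rows '[{"gripper":0.03,"slide":[0,0,0],"spin":0},{"gripper":0.03,"slide":[0,0,0],"spin":0},{"gripper":0.03,"slide":[0,0,0],"spin":0},{"gripper":0.03,"slide":[0,0,0],"spin":0}]'

```text
time_s: 15.4
ee_pos: [0.5088, -0.0855, 0.2591]
eef_rot: [3.142, -0.0, -0.068]
force: [-0.1, 0.0, -2.1]
grip_width: 0.0543
grip_force: 24.9
```

The third tin pulls 2–3 N, so the centre tin is the heaviest. I'll set this one down and go back to it.

Request:
jog_arm --rows '[{"gripper":0.03,"slide":[0,0,0.012],"spin":0},{"gripper":0.03,"slide":[0,0,0.022],"spin":0},{"gripper":0.03,"slide":[0,0,0.027],"spin":0},{"gripper":0.03,"slide":[0,0,0.029],"spin":0},{"gripper":0.03,"slide":[0,0,0.03],"spin":0},{"gripper":0.094,"slide":[0,0,0.03],"spin":0},{"gripper":0.094,"slide":[0,0,0.03],"spin":0},{"gripper":0.094,"slide":[0,0,0.03],"spin":0}]'

```text
time_s: 16.2
ee_pos: [0.5088, -0.0855, 0.229]
eef_rot: [-3.142, -0.0, -0.068]
force: [0.4, -0.3, -0.0]
grip_width: 0.0748
grip_force: 0.0
```

Request:
jog_arm --rows '[{"gripper":0.094,"slide":[0,0,0],"spin":0},{"gripper":0.094,"slide":[0,0,0],"spin":0},{"gripper":0.094,"slide":[0,0,-0.04],"spin":0},{"gripper":0.094,"slide":[0,0,-0.09],"spin":0},{"gripper":0.094,"slide":[0,0,-0.12],"spin":0},{"gripper":0.094,"slide":[0,0,-0.12],"spin":0}]'

```text
time_s: 16.8
ee_pos: [0.5091, -0.0856, 0.3534]
eef_rot: [3.14, -0.007, -0.068]
force: [0.1, -0.9, 0.9]
grip_width: 0.0939
grip_force: 0.0
```

Request:
jog_arm --rows '[{"gripper":0.094,"slide":[-0.01,0.158,0],"spin":-0.07},{"gripper":0.094,"slide":[-0.01,0.158,0],"spin":-0.07},{"gripper":0.094,"slide":[-0.01,0.158,0],"spin":-0.07},{"gripper":0.094,"slide":[-0.01,0.158,0],"spin":-0.07},{"gripper":0.094,"slide":[-0.01,0.158,0],"spin":-0.07},{"gripper":0.094,"slide":[-0.01,0.158,0.05],"spin":-0.07},{"gripper":0.094,"slide":[-0.01,0.158,0.1],"spin":-0.07},{"gripper":0.094,"slide":[-0.01,0.158,0.12],"spin":-0.07}]'

```text
time_s: 17.6
ee_pos: [0.4873, -0.2402, 0.2246]
eef_rot: [-3.138, 0.005, 0.003]
force: [0.3, -0.4, 1.1]
grip_width: 0.094
grip_force: 0.0
```

Request:
jog_arm --rows '[{"gripper":0.03,"slide":[0,0,0.0],"spin":0},{"gripper":0.03,"slide":[0,0,0.0],"spin":0},{"gripper":0.03,"slide":[0,0,0.0],"spin":0},{"gripper":0.03,"slide":[0,0,0.0],"spin":0},{"gripper":0.03,"slide":[0,0,0.0],"spin":0},{"gripper":0.03,"slide":[0,0,0.0],"spin":0},{"gripper":0.03,"slide":[0,0,0.0],"spin":0},{"gripper":0.03,"slide":[0,0,0.0],"spin":0}]' --squeeze 28

```text
time_s: 18.4
ee_pos: [0.4882, -0.2424, 0.23]
eef_rot: [3.141, -0.001, 0.002]
force: [-1.3, 3.5, 6.7]
grip_width: 0.054
grip_force: 28.0
```

Request:
jog_arm --rows '[{"gripper":0.03,"slide":[0,0,-0.02],"spin":0},{"gripper":0.03,"slide":[0,0,-0.05],"spin":0},{"gripper":0.03,"slide":[0,0,-0.08],"spin":0},{"gripper":0.03,"slide":[0,0,-0.11],"spin":0},{"gripper":0.03,"slide":[0,0,-0.135],"spin":0},{"gripper":0.03,"slide":[0,0,-0.15],"spin":0},{"gripper":0.03,"slide":[0,0,-0.15],"spin":0},{"gripper":0.03,"slide":[0,0,-0.15],"spin":0}]'

```text
time_s: 19.2
ee_pos: [0.4878, -0.2424, 0.3781]
eef_rot: [-3.141, 0.001, 0.002]
force: [0.1, 0.2, -5.1]
grip_width: 0.0543
grip_force: 28.0
```

Request:
jog_arm --rows '[{"gripper":0.03,"slide":[0,0,0],"spin":0},{"gripper":0.03,"slide":[0,0,0],"spin":0},{"gripper":0.03,"slide":[0,0,0],"spin":0},{"gripper":0.03,"slide":[0,0,0],"spin":0},{"gripper":0.03,"slide":[0,0,0],"spin":0},{"gripper":0.03,"slide":[0,0,0],"spin":0}]'

```text
time_s: 19.8
ee_pos: [0.4881, -0.2425, 0.3791]
eef_rot: [-3.142, 0.0, 0.002]
force: [0.4, 1.1, -6.0]
grip_width: 0.0539
grip_force: 28.0
```

Run:
```python
from h import *
ims=[]
for n in("top","side"):
    p,w=cloud(n); ims.append(p); w=w.reshape(-1,3)
    for c in((.545,-.407),(.488,-.084)):
        q=w[(abs(w[:,0]-c[0])<.06)&(abs(w[:,1]-c[1])<.045)&(w[:,2]>.086)&(w[:,2]<.11)]
        if len(q)>20: print(n,c,len(q),np.round(np.median(q,0),4),cv2.minAreaRect((q[:,:2]*1000).astype(np.float32)))
print(st())
cv2.imwrite("pics/e.png",np.hstack(ims)[:,:,::-1][:,120:920])
```

```text
top (0.545, -0.407) 1132 [ 0.5446 -0.4063  0.0984] ((545.4443359375, -406.6363220214844), (77.4366226196289, 54.352745056152344), 4.116451263427734)
top (0.488, -0.084) 317 [ 0.5037 -0.0688  0.098 ] ((497.89117431640625, -64.72119140625), (25.778703689575195, 72.65960693359375), 58.200408935546875)
side (0.545, -0.407) 741 [ 0.5398 -0.4147  0.0962] ((543.4480590820312, -407.3625183105469), (72.29926300048828, 58.37785720825195), 3.5487194061279297)
side (0.488, -0.084) 303 [ 0.4716 -0.0916  0.096 ] ((473.19091796875, -83.70559692382812), (59.589725494384766, 52.008514404296875), 73.83536529541016)
{'time_s': 19.9, 'qpos': [-0.5283, 0.3106, 1.568, 0.0, 1.2631, 1.0407], 'joint_vel': [0.002, -0.0014, 0.0008, -0.0001, 0.0009, 0.0011], 'tau': [-0.0018, -56.251, -37.0197, 0.0474, -0.0537, 0.0], 'ee_pos': [0.4881, -0.2425, 0.3791], 'eef_rot': [-3.1416, -0.0, 0.0018], 'force': [-0.2005, -0.4906, -5.2443], 'moment': [0.0058, -0.0305, -0.0011], 'grip_force': 27.999, 'grip_width': 0.0538}
```

View pics/e.png

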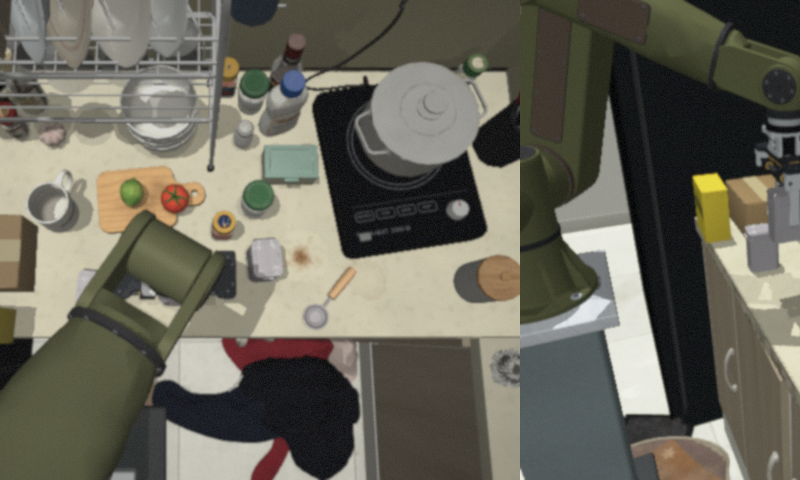

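The pictures show the heaviest tin held in the gripper with its underside about 15 cm up (side view, near 780,210). The other two stand upright and shut at their places, tin 3 at (266,258) and the third at (762,248). The rest of the things have not moved.

```bash
python3 -c "
from station import workorder
print(workorder.hand_in())"
```

```text
the job is handed in; nothing more can be done
None
```

I shut tin 3's lid, hefted all three tins, and handed the job in with the heaviest one (the centre tin, about 6 N against 2–3 N for the others) held still and upright with its underside about 15 cm up; the hand-in gave no verdict back.

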